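# Push the instrument case through the counter passage

## Task

On the clinic counter, push the flat white instrument case through the narrow passage between the two pieces of the low upstand, and on until the whole case lies on the flat pad on the other side. Only push it along the counter with the fingers: do not lift or tip it, do not take it over or round the upstand, and leave the other things on the counter undisturbed.

Things in the scene. Friction and masses are not known exactly. Their poses are not given: they have to be found in the camera images.
- case: White plastic instrument case with dark seam and latches, a grey panel on its lid: a plain loose box 70 mm wide (x), 100 mm long (y), 34 mm high, flat sides, edges rounded 4 mm, 0.25 to 0.5 kg; stops when no longer pushed. Origin: centre of its underside, z up. Starts up to 30 mm off the passage's centre line, its y axis within 0.4 rad of the upstand's y.
- upstand: Fixed low upstand, steel with white top: two pieces in line, each 40 mm thick (y), 45 mm high, x from 39 to 189 mm and -39 to -189 mm, ends half-round (radius 20 mm), so the passage is 78 mm wide at y = 0 and flares to both sides. Origin: middle of the passage at counter height; x along the upstand, y through the passage. The case starts at y about -0.14 or +0.14 m.
- pad: Grey pad with dark border, flush with the counter (nothing to catch on), 160 mm (x) by 150 mm (y) over the border. Origin: its centre, at counter height. It lies on the other side of the upstand from the case, 125 to 150 mm from the upstand's middle plane, up to 30 mm off the passage's centre line, turned at most 0.05 rad from the upstand.
- case_corner_a (a point): Corner of the case's underside at x = 35 mm, y = 50 mm in the case's frame.
- case_corner_b (a point): Corner of the case's underside at x = -35 mm, y = 50 mm in the case's frame.
- case_corner_c (a point): Corner of the case's underside at x = -35 mm, y = -50 mm in the case's frame.
- case_corner_d (a point): Corner of the case's underside at x = 35 mm, y = -50 mm in the case's frame.
- sanitiser: Bystander: clear pump bottle, 60 mm across, 138 mm high, on the robot's left; origin at the centre of its underside. Leave it alone.
- sample_jar: Bystander: small lidded jar, 48 mm across, 65 mm high, on the robot's left; origin at the centre of its underside. Leave it alone.
- wipes: Bystander: pack of wipes, 110 by 170 by 60 mm, on the robot's right; origin at the centre of its underside. Leave it alone.
- pen_cup: Bystander: empty steel cup, 64 mm across, 90 mm high, on the robot's right; origin at the centre of its underside. Leave it alone.
Not all that is in view belongs to the job. What is meant by the case is not purple, and is the smaller of those in its own colour.

How it is judged:
By the outcome, as a careful person would: the job done as asked, in the order asked, and still so for the second after the job is handed in, with the robot touching nothing.
It also fails if it takes over 59 s, if anything falls off the work surface, if the arm or the gripper's body presses on something with over 40 N, if the wrist force passes 120 N, or if a joint passes its speed limit or range.

## Robot

A 6-joint arm with a two-finger parallel gripper is mounted at the origin on the work surface. World frame = base frame: x ahead of the robot, y to its left, z up, the work surface at z = 0. Lengths are in m, angles in rad, forces in N, time in s.
With the tool pointing down it reaches from about 0.375 to 0.75 m from the base axis. Payload 9 kg.
Tool frame: the origin (TCP) lies on the centre line of the jaws, within the pads' length; the fingertips stand 22 mm ahead of it and the grasp point (between the pads) lies 3 mm ahead of it; z points along the fingers, y is the line along which they close (so a half turn about z gives the same grasp; the last joint's range is limited). The gripper opens to 85 mm and grips with 20 to 120 N. Pads are 22 mm wide; open, the fingers measure 114 mm over their backs; the gripper's body (76 mm by 85 mm) begins 54 mm behind the grasp point. The pads swing forward as they close: fully open they stand 13 mm farther back than shut.
Start: joints at [0.912, 0.104, 0.097, 1.564, 0, 1.353], TCP at [0.256, 0.543, 0.253] pointing down, gripper open.
Joint ranges: [-2.99, 2.99], [-0.84, 1.86], [-1.1, 1.16], [-1.84, 2.11], [-1.51, 1.56], [-3.14, 3.14]. Speed limits (rad/s): [2.22, 2.22, 2.57, 3.14, 3.14, 3.14].

## Interface

Orientations are given as a unit quaternion [w, x, y, z].
In Python, from rig import r gives the robot as it stands. The module is installed in compiled form; this text tells all that it offers.
- The arm moves only by the tool arm_command, never from a script. Its argument "series" is a list of rows, each a list of 6 numbers: the shift along the tool's x, y, z in m, then the turn, a rotation vector about the tool's x, y, z in degrees. In form: [[x, y, z, ax, ay, az], ...]. A call has 1 to 10 rows; each row shifts and turns the commanded pose from where the row before left it, along the tool's axes as they then stand; what a row does not reach is not made up. A row lasts 1/12 s, in which the tool goes at most 41.7 mm and 7.16 degrees, less where a joint would pass 70% of its speed; a pose out of reach is approached as far as the arm can. A call is refused whole if a number of a shift passes 0.0417 or a number of a turn 7.16, either way. A call with a gripper value outside its range is refused whole. "claw" is the opening in per cent of the stroke, from 0 (shut) to 100 (fully open), set as the call begins (left out, the last holds). The fingers move at their own pace and stop on an object; "newtons" is the grip in N (left out, the last holds). Time passes only in rows, so rows that do not move let the fingers close. It gives the time, the measured TCP pose, the force, the opening and the grip force at its end, in the units of the state.
- r.sense(): the state, without advancing time (a new reading comes with each control period).
- r.camera(name): name is "scene" or "top" or "wrist"; returns (picture, depth): 420x560x3 uint8, red, green, blue; 420x560 float32, m along the optical axis (not along the pixel's ray), 0 where there is no reading.
- r.camera_info(name): a dict with "vfov" (degrees; the focal length in pixels is half the picture's height over the tangent of half this angle, whatever the lens; pixels are square), "cx", "cy" (the principal point, pixels), "k1" (the pictures are not rectified: a ray, as slopes to the right and down, at radius r is drawn at 1 + k1 r^2 times it, then the intrinsics apply), "cam_to_world" (4x4, takes a point from camera to world coordinates). Camera axes: x right, y down, z forward; pixel columns grow to the right and rows downward; lengths in m; the calibration is good to about 2 mm. A picture is of the moment at which its call begins: read the wrist's pose just before it. camera_info takes no time and is no camera call; for the wrist camera it gives the pose at the moment of the call.
- r.sign_off(): hands the job in; it is judged then, once.
The state is a dict: "time": time; "joints": joint angles; "qd": joint speeds; "tau": joint torques, N m; "eef_pos": TCP position; "orientation": TCP orientation; "ft_force": force on the tool from outside, world axes, zero at the start; "wrist_torque": the same for the moment, N m; "gripper_width": finger opening in m; "grasp_force": force on a finger pad.
Only numpy, scipy, OpenCV 4.12 (cv2) and the standard library are available. Lean on these libraries where they do the work, as an engineer would, in place of code of your own. Each camera call takes 0.05 s, during which the arm holds its last target. There are 200 camera calls.

## Working session

There is one attempt and no reset: what is moved stays moved. The work goes in short steps, Python scripts to look and compute and a tool call to move; the robot and the scene stay as the last step left them, time stands still between calls to the robot, and variables do not carry over. Pictures are saved under pics/ and viewed, at most 11 in all, crops included, and the job is handed in when it is done.

Besides the shell and the picture viewer there is one more tool, called by a JSON object that holds its "method" and its "body", one argument or row to a line. arm_command: Moves the arm, as the interface text tells. Its arguments: {"type":"object","properties":{"series":{"type":"array","items":{"type":"array","items":{"type":"number"}}},"claw":{"type":"number"},"newtons":{"type":"number"}},"required":["series"]}

```bash
mkdir -p pics; cat > h.py <<'E'
import numpy as np,cv2
from rig import r
def snap(n,f):
    i=r.camera_info(n);p,d=r.camera(n)
    cv2.imwrite('pics/'+f+'.png',p[:,:,::-1]);np.savez('pics/'+f+'.npz',p=p,d=d,T=i['cam_to_world'],c=[i['vfov'],i['cx'],i['cy'],i['k1']])
def rays(f,uv):
    z=np.load('pics/'+f+'.npz');v,cx,cy,k=z['c'];F=z['p'].shape[0]/2/np.tan(np.radians(v)/2)
    K=np.array([[F,0,cx],[0,F,cy],[0,0,1]]);q=(np.array(uv,float)-[cx,cy])/F
    s=q.copy()
    for _ in range(20): s=q/(1+k*(s**2).sum(1,keepdims=True))
    return np.c_[s,np.ones(len(s))]@z['T'][:3,:3].T, z['T'][:3,3]
def onz(f,uv,h):
    D,o=rays(f,uv); return (o+D*((h-o[2])/D[:,2])[:,None])
E
python3 - <<'E'
from h import *
print(r.sense())
for n in('top','scene'):
    snap(n,n+'0');print(r.camera_info(n))
E
```

```text
{'time': 0.0, 'joints': array([ 9.12309704e-01,  1.04710946e-01,  9.64575750e-02,  1.56387151e+00,
       -1.26685833e-05,  1.35310291e+00]), 'qd': array([-0.00147238,  0.00069708, -0.00076921,  0.00026558, -0.00185956,
       -0.00081877]), 'tau': array([ 1.89670114e-03, -5.56939495e+01,  5.03640246e+01,  1.70219952e-02,
       -1.99947913e-04, -2.32287469e-06]), 'eef_pos': array([0.25579858, 0.54241098, 0.25250904]), 'orientation': array([-2.76057529e-04,  2.18616600e-01,  9.75810607e-01, -6.04232681e-04]), 'ft_force': array([ 0.3440082 ,  0.73830544, -1.02066266]), 'wrist_torque': array([-0.01286354,  0.00044862,  0.03512067]), 'grasp_force': 0.0, 'gripper_width': 0.0856331754271436}
{'vfov': 46.3166069848806, 'cx': 271.1665925723995, 'cy': 214.48099248228488, 'k1': -0.12874537570153388, 'cam_to_world': array([[ 0.02430432, -0.99423482,  0.10443384,  0.40650245],
       [-0.99967786, -0.02340651,  0.00981402, -0.01285374],
       [-0.00731301, -0.10463873, -0.99448341,  1.39858131],
       [ 0.        ,  0.        ,  0.        ,  1.        ]])}
{'vfov': 53.81815273434325, 'cx': 285.51966463955324, 'cy': 207.2842472176021, 'k1': -0.1239832273333467, 'cam_to_world': array([[ 3.34854455e-01,  6.60875914e-01, -6.71651339e-01,
         1.30736245e+00],
       [ 9.42268959e-01, -2.33868134e-01,  2.39655805e-01,
        -2.85510404e-01],
       [ 1.30490358e-03, -7.13126022e-01, -7.01034646e-01,
         8.46963790e-01],
       [ 0.00000000e+00,  0.00000000e+00,  0.00000000e+00,
         1.00000000e+00]])}
```

View pics/top0.png

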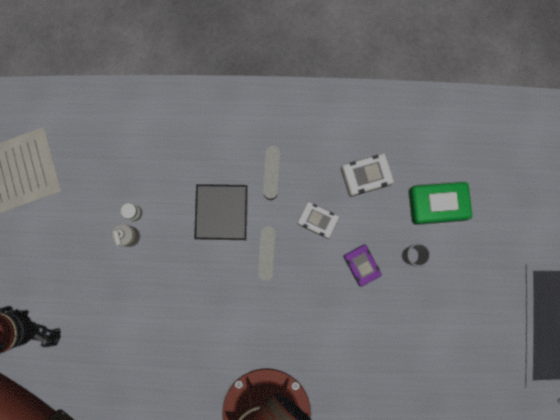

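View pics/scene0.png

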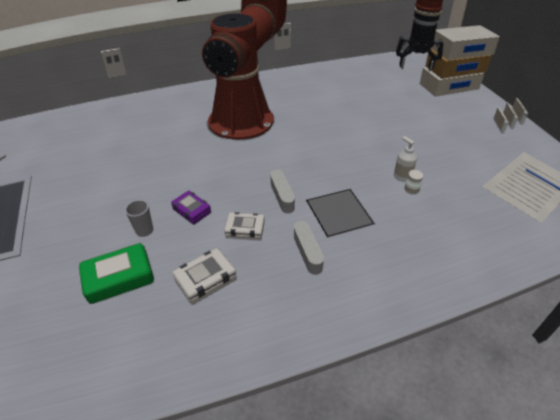

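```bash
python3 - <<'E'
from h import *
p=cv2.imread('pics/top0.png')[135:290,185:385]
cv2.imwrite('pics/c1.png',cv2.resize(p,None,fx=4,fy=4,interpolation=cv2.INTER_CUBIC)[:600])
E
```

```text
(no output)
```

View pics/c1.png

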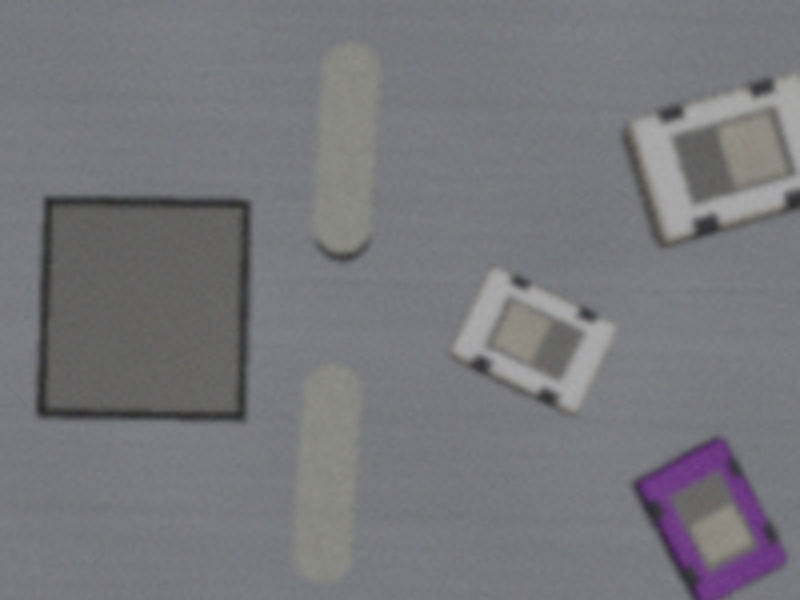

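The crop shows the small white case (top corners at 494,266 / 617,326 / 577,412 / 452,352), both pieces of the upstand with the passage at about (338,306), and the pad (45,197 to 245,418).

```bash
python3 - <<'E'
from h import *
f=lambda l,h:onz('top0',(np.array(l)+.5)/4-.5+[185,135],h)[:,:2]
print('case',f([(494,266),(617,326),(577,412),(452,352)],.034))
c=f([(494,266),(617,326),(577,412),(452,352)],.034);print(c.mean(0),c[1]-c[0],np.linalg.norm(c[1]-c[0]),np.linalg.norm(c[2]-c[1]))
u=f([(351,42),(342,250),(333,363),(321,584)],.045);print('up',u,(u[1]+u[2])/2,(u[0]+u[3])/2,np.linalg.norm(u[1]-u[2]),np.linalg.norm(u[0]-u[3]))
p=f([(45,197),(249,200),(245,418),(39,414)],0);print('pad',p,p.mean(0))
print('purple',f([(635,483),(722,437),(790,562),(700,605)],.03))
print('big',f([(628,122),(664,245)],.04))
# depth based top of case: 
z=np.load('pics/top0.npz');print(z['d'][215:225:3,310:330:5])
E
```

```text
case [[ 0.58988152 -0.10206523]
 [ 0.54963641 -0.18889637]
 [ 0.48880398 -0.16160704]
 [ 0.52869812 -0.07374427]]
[ 0.53925501 -0.13157823] [-0.04024511 -0.08683113] 0.09570430821959161 0.0666730215880527
up [[0.74543795 0.0018778 ]
 [0.59713536 0.00458277]
 [0.51813947 0.00887051]
 [0.36604287 0.01331061]] [0.55763741 0.00672664] [0.55574041 0.00759421] 0.07911216560748971 0.3795672989456293
pad [[0.63736896 0.2211858 ]
 [0.63834559 0.07314977]
 [0.48101154 0.07135451]
 [0.48014493 0.21911106]] [0.55921776 0.14620028]
purple [[ 0.44043224 -0.20325157]
 [ 0.47378587 -0.26401202]
 [ 0.38763524 -0.31257875]
 [ 0.35675253 -0.24972124]]
big [[ 0.69379369 -0.19473531]
 [ 0.60678598 -0.22063692]]
[[1.368769  1.3704227 1.3689221 1.370427 ]
 [1.3692486 1.3728915 1.369909  1.3751554]
 [1.3647851 1.366889  1.3702226 1.3708465]
 [1.3680224 1.3664838 1.3793658 1.364237 ]]
```

{"method": "arm_command", "body": {
  "series": [
    [0, 0, 0, 0, 0, 7],
    [0, 0, 0, 0, 0, 7],
    [0, 0, 0, 0, 0, 7],
    [0, 0, 0, 0, 0, 7],
    [0, 0, 0, 0, 0, 7],
    [0, 0, 0, 0, 0, 7],
    [0, 0, 0, 0, 0, 7],
    [0, 0, 0, 0, 0, 7],
    [0, 0, 0, 0, 0, 7],
    [0, 0, 0, 0, 0, 7]
  ],
  "claw": 100
}}

```text
time: 0.93
eef_pos: [0.2559, 0.5425, 0.2528]
orientation: [0.0, 0.741, 0.672, -0.0]
ft_force: [-0.4, 0.1, -0.0]
gripper_width: 0.0856
grasp_force: 0.0
```

{"method": "arm_command", "body": {
  "series": [
    [0, 0, 0, 0, 0, 7],
    [0, 0, 0, 0, 0, 7],
    [0, 0, 0, 0, 0, 6],
    [0, 0, 0, 0, 0, 0]
  ]
}}

```text
time: 1.27
eef_pos: [0.2559, 0.5425, 0.2529]
orientation: [0.0, 0.846, 0.533, -0.0]
ft_force: [-1.6, -1.0, 0.6]
gripper_width: 0.0855
grasp_force: 0.0
```

```bash
cat >> h.py <<'E'
from scipy.spatial.transform import Rotation as Ro
def to(x,y,z,head):
    """local shift and turn (deg about tool z) to the target; head = heading of tool y, deg"""
    s=r.sense();q=s['orientation'];R=Ro.from_quat([q[1],q[2],q[3],q[0]]);M=R.as_matrix()
    h=np.degrees(np.arctan2(M[1,1],M[0,1]));d=R.inv().apply(np.array([x,y,z])-s['eef_pos'])
    t=R.inv()*Ro.from_matrix(np.c_[[-np.sin(np.radians(head)),np.cos(np.radians(head)),0],[np.cos(np.radians(head)),np.sin(np.radians(head)),0],[0,0,-1]])
    print('t',round(s['time'],2),'pos',s['eef_pos'].round(4),'head',h.round(2),'w',round(s['gripper_width'],4),'F',s['ft_force'].round(1),'| shift',d.round(4),'turn',t.as_rotvec(degrees=True).round(2))
E
python3 -c "
from h import *
to(.539,-.132,.2525,-24.85)"
```

```text
t 1.27 pos [0.2559 0.5425 0.2529] head -25.53 w 0.0855 F [-1.6 -1.   0.6] | shift [-0.4867  0.5461  0.0006] turn [-0.01  0.04 -0.68]
```

{"method": "arm_command", "body": {
  "series": [
    [-0.027, 0.0303, 0, 0, 0, 0],
    [-0.027, 0.0303, 0, 0, 0, 0],
    [-0.027, 0.0303, 0, 0, 0, 0],
    [-0.027, 0.0303, 0, 0, 0, 0],
    [-0.027, 0.0303, 0, 0, 0, 0],
    [-0.027, 0.0303, 0, 0, 0, 0],
    [-0.027, 0.0303, 0, 0, 0, 0],
    [-0.027, 0.0303, 0, 0, 0, 0],
    [-0.027, 0.0303, 0, 0, 0, 0]
  ]
}}

```text
time: 2.02
eef_pos: [0.3992, 0.2048, 0.2533]
orientation: [0.0, 0.843, 0.537, 0.0]
ft_force: [1.6, 0.2, -0.4]
gripper_width: 0.0855
grasp_force: 0.0
```

{"method": "arm_command", "body": {
  "series": [
    [-0.027, 0.0303, 0, 0, 0, 0],
    [-0.027, 0.0303, 0, 0, 0, 0],
    [-0.027, 0.0303, 0, 0, 0, 0],
    [-0.027, 0.0303, 0, 0, 0, 0],
    [-0.027, 0.0303, 0, 0, 0, 0],
    [-0.027, 0.0303, 0, 0, 0, 0],
    [-0.027, 0.0303, 0, 0, 0, 0],
    [-0.027, 0.0303, 0, 0, 0, 0],
    [-0.027, 0.0303, 0, 0, 0, 0.5],
    [0, 0, 0, 0, 0, 0]
  ]
}}

```text
time: 2.85
eef_pos: [0.5431, -0.1355, 0.2512]
orientation: [-0.0, 0.847, 0.531, -0.001]
ft_force: [0.4, -0.0, -0.7]
gripper_width: 0.0855
grasp_force: 0.0
```

```bash
python3 -c "
from h import *
to(.539,-.132,.1,-24.85)
snap('wrist','w1')"
```

```text
t 2.85 pos [ 0.5431 -0.1355  0.2512] head -25.83 w 0.0855 F [ 0.4 -0.  -0.7] | shift [ 0.0015 -0.0051  0.1512] turn [-0.05  0.07 -0.98]
```

View pics/w1.png

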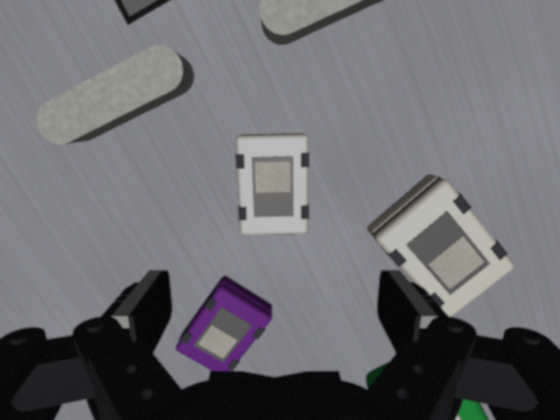

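The wrist view shows the case nearly square to the gripper, its top corners at (236,135), (307,134), (308,234) and (241,235). The big white case lies to the right of it.

```bash
python3 -c "
from h import *
c=onz('w1',[(236,135),(307,134),(308,234),(241,235)],.034)[:,:2];print(c,c.mean(0))
e=c[0]+c[1]-c[2]-c[3];print(np.degrees(np.arctan2(e[0],e[1])))
e=c[1]+c[2]-c[0]-c[3];print(np.degrees(np.arctan2(e[1],e[0])))
print('up', onz('w1',[(281,43),(185,75)],.045), 'big',onz('w1',[(445,178),(374,230)],.05))
to(.5395,-.131,.1,-25)"
```

```text
[[ 0.5322398  -0.0722288 ]
 [ 0.59321178 -0.1007812 ]
 [ 0.55273659 -0.19219002]
 [ 0.49057617 -0.16328502]] [ 0.54219109 -0.13212126]
24.235464240415993
-25.015212966932648
up [[ 0.60460668 -0.01961338  0.045     ]
 [ 0.51693658 -0.00588823  0.045     ]] big [[ 0.69322511 -0.19254228  0.05      ]
 [ 0.61333328 -0.21099327  0.05      ]]
t 2.9 pos [ 0.5421 -0.1327  0.2517] head -25.78 w 0.0854 F [-0.3  0.2 -0.6] | shift [ 0.0004 -0.0028  0.1517] turn [-0.12  0.01 -0.78]
```

{"method": "arm_command", "body": {
  "series": [
    [0, 0, 0.037, 0, 0, -1],
    [0, 0, 0.037, 0, 0, 0],
    [0, 0, 0.037, 0, 0, 0],
    [0, 0, 0.037, 0, 0, 0],
    [0, 0, 0.037, 0, 0, 0],
    [0, 0, 0.02, 0, 0, 0],
    [0, 0, 0.015, 0, 0, 0],
    [0, 0, 0, 0, 0, 0]
  ]
}}

```text
time: 3.57
eef_pos: [0.5393, -0.1274, 0.0296]
orientation: [-0.003, 0.841, 0.541, -0.001]
ft_force: [-1.5, 0.8, 0.5]
gripper_width: 0.0852
grasp_force: 0.0
```

{"method": "arm_command", "body": {
  "series": [
    [0, 0, 0, 0, 0, 0],
    [0, 0, 0, 0, 0, 0],
    [0, 0, 0, 0, 0, 0]
  ],
  "claw": 86,
  "newtons": 20
}}

```text
time: 3.82
eef_pos: [0.543, -0.1298, 0.0352]
orientation: [0.001, 0.842, 0.54, 0.001]
ft_force: [0.1, -0.2, 0.0]
gripper_width: 0.0734
grasp_force: 0.0
```

```bash
python3 -c "
from h import *
to(.554,-.132,.03,-1)"
```

```text
t 3.82 pos [ 0.543  -0.1298  0.0352] head -24.7 w 0.0734 F [ 0.1 -0.2  0. ] | shift [0.0026 0.0109 0.0052] turn [  0.15   0.03 -23.7 ]
```

{"method": "arm_command", "body": {
  "series": [
    [0, 0, 0.005, 0, 0, -2.7],
    [0, 0, 0, 0, 0, -2.7],
    [0, 0, 0, 0, 0, -2.7],
    [0, 0, 0, 0, 0, -2.7],
    [0, 0, 0, 0, 0, -2.7],
    [0, 0, 0, 0, 0, -2.7],
    [0, 0, 0, 0, 0, -2.7],
    [0, 0, 0, 0, 0, -2.7],
    [0, 0, 0, 0, 0, -2.7],
    [0, 0, 0, 0, 0, -2.7]
  ],
  "claw": 84
}}

```text
time: 4.65
eef_pos: [0.5425, -0.1298, 0.0295]
orientation: [0.001, 0.692, 0.722, 0.0]
ft_force: [0.0, 0.3, -1.7]
gripper_width: 0.072
grasp_force: 1.3
```

{"method": "arm_command", "body": {
  "series": [
    [0, 0.003, 0, 0, 0, 0],
    [0, 0.003, 0, 0, 0, 0],
    [0, 0.003, 0, 0, 0, 0],
    [0, 0.002, 0, 0, 0, 0],
    [0, 0, 0, 0, 0, 0]
  ]
}}

```text
time: 5.07
eef_pos: [0.5536, -0.1292, 0.0286]
orientation: [0.0, 0.693, 0.721, 0.0]
ft_force: [-1.1, 0.4, 0.2]
gripper_width: 0.0718
grasp_force: 0.1
```

```bash
python3 -c "
from h import *
to(.554,-.132,.03,-1)
snap('wrist','w2');snap('top','t2')
p=cv2.imread('pics/t2.png')[170:270,220:360]
cv2.imwrite('pics/w2t.png',np.vstack([cv2.imread('pics/w2.png')[:250],cv2.resize(p,(490,350),interpolation=cv2.INTER_CUBIC)[:,:].copy() if 0 else cv2.copyMakeBorder(cv2.resize(p,(490,350),interpolation=cv2.INTER_CUBIC),0,0,0,70,0)]))"
```

```text
t 5.07 pos [ 0.5536 -0.1292  0.0286] head 2.22 w 0.0718 F [-1.1  0.4  0.2] | shift [-0.0028  0.0003 -0.0014] turn [0.05 0.01 3.22]
```

View pics/w2t.png

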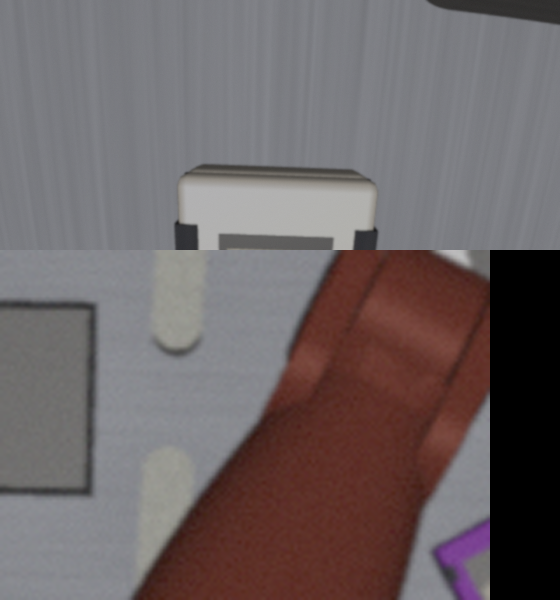

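{"method": "arm_command", "body": {
  "series": [
    [0, 0, 0, 0, 0, 0],
    [0, 0, 0, 0, 0, 0],
    [0, 0, 0, 0, 0, 0]
  ],
  "claw": 100
}}

```text
time: 5.42
eef_pos: [0.553, -0.1291, 0.0283]
orientation: [0.0, 0.693, 0.721, 0.0]
ft_force: [0.2, 0.1, -0.0]
gripper_width: 0.0853
grasp_force: 0.0
```

{"method": "arm_command", "body": {
  "series": [
    [0, 0, -0.03, 0, 0, 0],
    [0, 0, -0.03, 0, 0, 3.9],
    [-0.028, 0, 0, 0, 0, 0],
    [-0.028, 0, 0, 0, 0, 0],
    [-0.028, 0, 0, 0, 0, 0],
    [0, 0, 0, 0, 0, 0],
    [0, 0, 0, 0, 0, 0]
  ]
}}

```text
time: 6.0
eef_pos: [0.5503, -0.2142, 0.0882]
orientation: [-0.0, 0.718, 0.696, 0.0]
ft_force: [-0.2, -0.4, 0.6]
gripper_width: 0.0852
grasp_force: 0.0
```

{"method": "arm_command", "body": {
  "series": [
    [0, 0, 0, 0, 0, 0],
    [0, 0, 0, 0, 0, 0],
    [0, 0, 0, 0, 0, 0],
    [0, 0, 0, 0, 0, 0],
    [0, 0, 0, 0, 0, 0],
    [0, 0, 0, 0, 0, 0]
  ],
  "claw": 42
}}

```text
time: 6.5
eef_pos: [0.5506, -0.2127, 0.0883]
orientation: [-0.0, 0.717, 0.697, 0.0]
ft_force: [-0.5, -0.4, -0.0]
gripper_width: 0.0358
grasp_force: 0.0
```

```bash
python3 -c "
from h import *
c=onz('w2',[(180,180),(376,186)],.032);print(c)
to(.553,-.21,.028,-1.7)
snap('wrist','w3')"
```

```text
[[ 0.51890762 -0.08228477  0.032     ]
 [ 0.58637149 -0.08180649  0.032     ]]
t 6.5 pos [ 0.5506 -0.2127  0.0883] head -1.62 w 0.0358 F [-0.5 -0.4 -0. ] | shift [0.0027 0.0024 0.0603] turn [ 0.   -0.01  0.08]
```

View pics/w3.png

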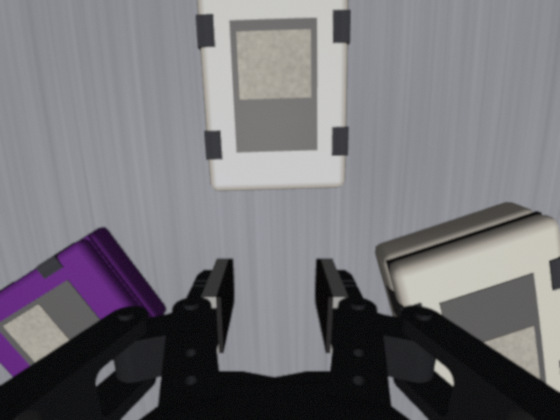

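The wrist view shows the case straight ahead, its rear edge at row 187 (columns 212 to 343). The fingers stand between the purple case (corner at 165,310) and the big white one (corner at 378,250).

```bash
python3 -c "
from h import *
z=np.load('pics/w3.npz')
for uv in [(212,185),(343,185),(275,170),(383,250),(395,262),(450,245),(165,308),(150,300),(95,240),(125,330),(440,335),(325,265),(220,265)]:
    D,o=rays('w3',[uv]);print(uv,(o+D[0]*z['d'][uv[1],uv[0]]).round(3))
"
```

```text
(212, 185) [ 0.519 -0.176  0.035]
(343, 185) [ 0.592 -0.185  0.001]
(275, 170) [ 0.552 -0.169  0.034]
(383, 250) [ 0.615 -0.222  0.016]
(395, 262) [ 0.615 -0.221  0.035]
(450, 245) [ 0.644 -0.211  0.037]
(165, 308) [ 0.476 -0.263  0.006]
(150, 300) [ 0.471 -0.252  0.015]
(95, 240) [ 0.445 -0.209  0.02 ]
(125, 330) [ 0.509 -0.199  0.127]
(440, 335) [ 0.595 -0.201  0.13 ]
(325, 265) [ 0.571 -0.202  0.08 ]
(220, 265) [ 0.528 -0.201  0.08 ]
```

{"method": "arm_command", "body": {
  "series": [
    [0, 0, 0.02, 0, 0, 0],
    [0, 0, 0.02, 0, 0, 0],
    [0, 0, 0.02, 0, 0, 0],
    [0.01, 0, 0, 0, 0, 0],
    [0.008, 0, 0, 0, 0, 0],
    [0.008, 0, 0, 0, 0, 0],
    [0.008, 0, 0, 0, 0, 0],
    [0.008, 0, 0, 0, 0, 0],
    [0.006, 0, 0, 0, 0, 0],
    [0, 0, 0, 0, 0, 0]
  ]
}}

```text
time: 7.38
eef_pos: [0.5526, -0.164, 0.0293]
orientation: [0.001, 0.717, 0.697, 0.0]
ft_force: [-0.0, 1.2, 0.0]
gripper_width: 0.0356
grasp_force: 0.0
```

```bash
python3 -c "
from h import *
to(.554,-.132,.028,-1.7)
snap('wrist','w4')"
```

```text
t 7.38 pos [ 0.5526 -0.164   0.0293] head -1.58 w 0.0356 F [-0.   1.2  0. ] | shift [0.032  0.0005 0.0013] turn [0.09 0.01 0.12]
```

View pics/w4.png

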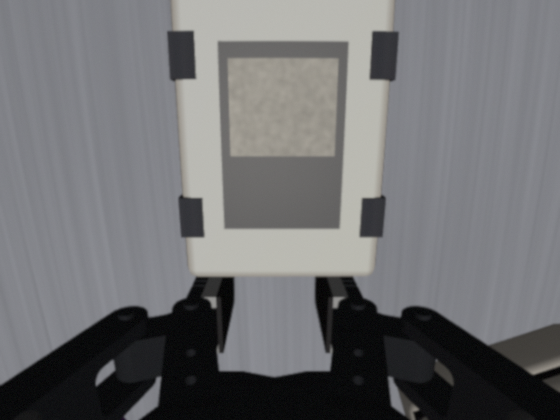

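The case sits square against both fingers, its rear edge at row 275 (columns 188 to 375).

```bash
python3 -c "
from h import *
print(onz('w4',[(188,272),(375,272),(181,60),(391,60)],.034)[:,:2])
snap('scene','s4')
p=cv2.imread('pics/s4.png')[150:280,200:370]
cv2.imwrite('pics/c4.png',cv2.resize(p,None,fx=4.5,fy=4.5,interpolation=cv2.INTER_CUBIC))"
```

```text
[[ 0.5208587  -0.14868429]
 [ 0.58929678 -0.15067269]
 [ 0.52524718 -0.07671648]
 [ 0.59108523 -0.07847457]]
```

View pics/c4.png

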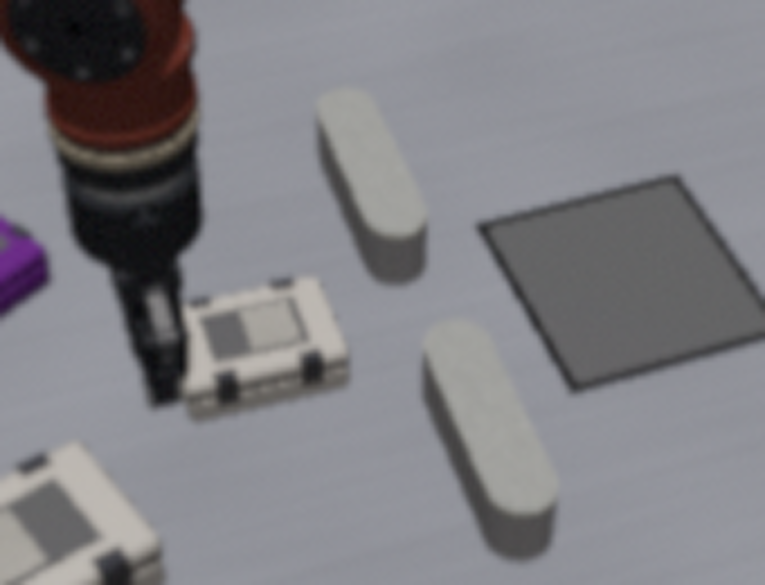

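The scene view shows the case straight in front of the passage, with the pad clear beyond it. I'll measure the passage ends in the same wrist camera.

```bash
python3 -c "
from h import *
print(onz('w1',[(183,66),(184,72),(182,80),(261,12),(262,20),(265,30)],.045)[:,:2])
f=lambda l,h:onz('s4',(np.array(l)+.5)/4.5-.5+[200,150],h)[:,:2]
print('scene tips',f([(424,215),(415,229),(425,340),(440,322),(320,95),(340,88),(553,490),(545,505)],.045))
print('case far/near front, rear', f([(322,279),(348,347)],.034))
"
```

```text
[[ 0.51902392  0.00149695]
 [ 0.51736939 -0.0032865 ]
 [ 0.51247436 -0.00837739]
 [ 0.60003042  0.01017565]
 [ 0.5979914   0.00412428]
 [ 0.59677554 -0.0041586 ]]
scene tips [[ 5.09177267e-01  2.42573311e-02]
 [ 5.19293781e-01  1.44976038e-02]
 [ 6.10230729e-01 -1.26616336e-02]
 [ 5.99502010e-01  8.39050328e-04]
 [ 3.74535597e-01 -6.62522115e-04]
 [ 3.71979019e-01  1.44493168e-02]
 [ 7.38891956e-01  1.42527003e-02]
 [ 7.46974751e-01  6.08083839e-03]]
case far/near front, rear [[ 0.53132329 -0.0508494 ]
 [ 0.59072377 -0.05406188]]
```

{"method": "arm_command", "body": {
  "series": [
    [0.006, -0.0006, 0, 0, 0, 0],
    [0.008, -0.0008, 0, 0, 0, 0],
    [0.008, -0.0008, 0, 0, 0, 0],
    [0.008, -0.0008, 0, 0, 0, 0],
    [0.004, 0, 0, 0, 0, 0],
    [0, 0, 0, 0, 0, 0]
  ]
}}

```text
time: 7.98
eef_pos: [0.5497, -0.1296, 0.0281]
orientation: [-0.0, 0.717, 0.697, 0.0]
ft_force: [-0.9, 0.2, -0.4]
gripper_width: 0.0359
grasp_force: 0.0
```

```bash
python3 -c "
from h import *
to(.554,-.132,.028,-1.7)
snap('wrist','w5');snap('scene','s5')
p=cv2.imread('pics/s5.png')[160:260,220:330]
cv2.imwrite('pics/c5.png',np.vstack([cv2.resize(p,(560,510),interpolation=cv2.INTER_CUBIC)[100:380],cv2.imread('pics/w5.png')[:300]]))"
```

```text
t 7.98 pos [ 0.5497 -0.1296  0.0281] head -1.58 w 0.0359 F [-0.9  0.2 -0.4] | shift [-0.0023  0.0044  0.0001] turn [-0.02 -0.06  0.12]
```

View pics/c5.png

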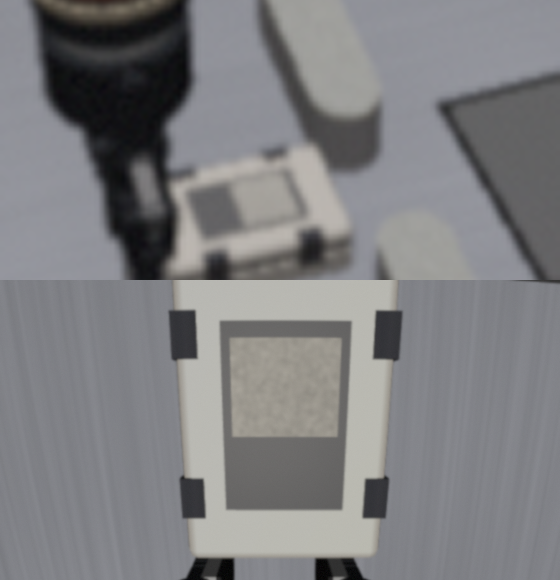

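{"method": "arm_command", "body": {
  "series": [
    [-0.003, 0, 0, 0, 0, 0],
    [0, 0.002, 0, 0, 0, 0],
    [0, 0, 0, 0, 0, 0],
    [0.007, 0, 0, 0, 0, 0],
    [0.007, 0, 0, 0, 0, 0],
    [0.007, 0, 0, 0, 0, 0],
    [0.007, 0, 0, 0, 0, 0],
    [0.007, 0, 0, 0, 0, 0],
    [0.007, 0, 0, 0, 0, 0]
  ],
  "claw": 33
}}

```text
time: 8.83
eef_pos: [0.5529, -0.0912, 0.0283]
orientation: [-0.0, 0.717, 0.697, 0.0]
ft_force: [-0.4, -2.1, -1.3]
gripper_width: 0.0282
grasp_force: 1.0
```

{"method": "arm_command", "body": {
  "series": [
    [0.006, 0, 0, 0, 0, 0],
    [0.006, 0, 0, 0, 0, 0],
    [0.006, 0, 0, 0, 0, 0],
    [0.006, 0, 0, 0, 0, 0],
    [0.006, 0, 0, 0, 0, 0]
  ]
}}

```text
time: 9.25
eef_pos: [0.5538, -0.0615, 0.0283]
orientation: [-0.0, 0.717, 0.697, 0.0]
ft_force: [-0.1, -2.3, -1.4]
gripper_width: 0.0282
grasp_force: 1.0
```

```bash
python3 -c "
from h import *
to(.559,.085,.028,-1.7)
snap('wrist','w6')"
```

```text
t 9.25 pos [ 0.5538 -0.0615  0.0283] head -1.66 w 0.0282 F [-0.1 -2.3 -1.4] | shift [0.1466 0.0009 0.0003] turn [-0.   -0.01  0.04]
```

View pics/w6.png

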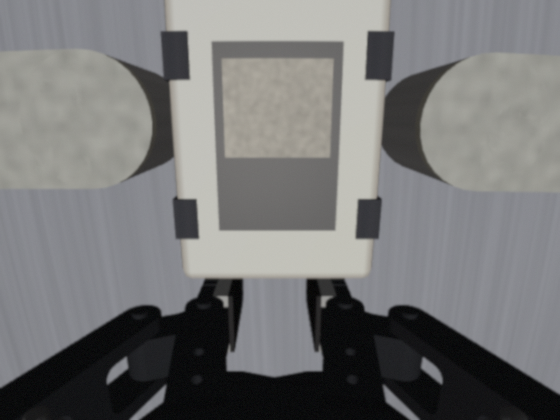

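The case is centred in the passage (piece ends at columns 153 and 420, case from 175 to 380), and the force is low, so I push on.

{"method": "arm_command", "body": {
  "series": [
    [0.008, 0, 0, 0, 0, 0],
    [0.008, 0, 0, 0, 0, 0],
    [0.008, 0, 0, 0, 0, 0],
    [0.008, 0, 0, 0, 0, 0],
    [0.008, 0, 0, 0, 0, 0],
    [0.008, 0, 0, 0, 0, 0],
    [0.008, 0, 0, 0, 0, 0],
    [0.008, 0, 0, 0, 0, 0],
    [0.008, 0, 0, 0, 0, 0]
  ]
}}

```text
time: 10.05
eef_pos: [0.556, 0.0107, 0.0283]
orientation: [0.0, 0.717, 0.697, 0.0]
ft_force: [-0.3, -2.1, -0.6]
gripper_width: 0.0283
grasp_force: 1.2
```

{"method": "arm_command", "body": {
  "series": [
    [0.008, 0, 0, 0, 0, 0],
    [0.008, 0, 0, 0, 0, 0],
    [0.008, 0, 0, 0, 0, 0],
    [0.008, 0, 0, 0, 0, 0],
    [0.008, 0, 0, 0, 0, 0],
    [0.008, 0, 0, 0, 0, 0],
    [0.008, 0, 0, 0, 0, 0],
    [0.008, 0, 0, 0, 0, 0],
    [0.006, 0, 0, 0, 0, 0],
    [0.004, 0, 0, 0, 0, 0]
  ]
}}

```text
time: 10.88
eef_pos: [0.5581, 0.0847, 0.0283]
orientation: [-0.0, 0.717, 0.697, 0.0]
ft_force: [0.3, -3.2, -0.1]
gripper_width: 0.0281
grasp_force: 1.4
```

{"method": "arm_command", "body": {
  "series": [
    [0, 0, 0, 0, 0, 0],
    [-0.01, 0, 0, 0, 0, 0],
    [0, 0, -0.03, 0, 0, 0],
    [0, 0, -0.04, 0, 0, 0],
    [0, 0, -0.04, 0, 0, 0],
    [-0.04, 0, -0.01, 0, 0, 0],
    [-0.04, 0, 0, 0, 0, 0],
    [-0.04, 0, 0, 0, 0, 0],
    [-0.04, 0, 0, 0, 0, 0],
    [0, 0, 0, 0, 0, 0]
  ]
}}

```text
time: 11.72
eef_pos: [0.5528, -0.0931, 0.1484]
orientation: [0.001, 0.719, 0.695, -0.0]
ft_force: [0.2, -0.8, 0.0]
gripper_width: 0.0281
grasp_force: 0.0
```

```bash
python3 -c "
from h import *
to(.559,.085,.028,-1.7)
snap('top','t7')
p=cv2.imread('pics/t7.png')[140:290,100:290]
cv2.imwrite('pics/c7.png',cv2.resize(p,None,fx=4,fy=4,interpolation=cv2.INTER_CUBIC))"
```

```text
t 11.72 pos [ 0.5528 -0.0931  0.1484] head -1.99 w 0.0281 F [ 0.2 -0.8  0. ] | shift [ 1.784e-01 -1.000e-04  1.200e-01] turn [ 0.05  0.11 -0.29]
```

View pics/c7.png

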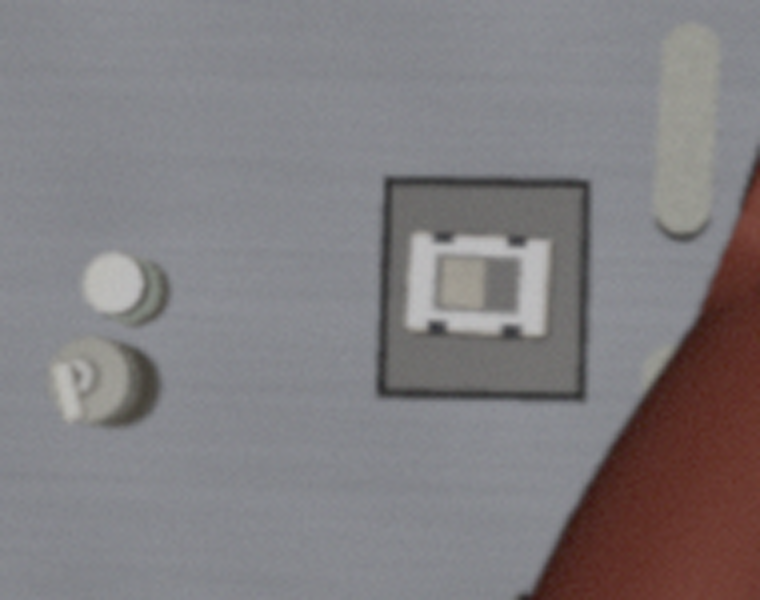

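The case (405,232 to 552,336) lies wholly inside the pad (380,178 to 588,400) with wide margins, and the arm is clear.

```bash
python3 -c "
from rig import r
print(r.sign_off())"
```

```text
the job is handed in; nothing more can be done
None
```

I pushed the small white case through the passage and onto the pad, where the last top picture shows it wholly inside the border; the job is handed in, with about 12 s on the clock, low forces throughout and no bystander touched as far as I saw.

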